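# Gauge a long carton in the parcel check tray and draw it out

## Task

At the shop's parcel counter, check the thickness of the long carton in the grey tray: gently press the black knob of the gauge on the hood until its foot rests on the carton, keep it there for a moment, and let it spring back up. Then grip the carton, tilt it front end up and draw it out through the opening between the hood and the high front wall, leaving everything else where it is. Finish while holding the carton still in the gripper, free of the tray and with all of it higher than the top of the gauge's knob.

Things in the scene. Friction and masses are not known exactly. Their poses are not given: they have to be found in the camera images.
- tray: grey parcel check tray fixed to the counter, 284 (its x) by 270 mm (its y); origin at the centre of its underside, x pointing to the high front wall, away from the hood. Floor top 8 mm above the counter; walls 5 mm thick, inside 274 x 260 mm. Back wall (-x) 96 mm high, front wall (+x, inner face at x = 137) 108 mm, side walls 70 mm along the open part
- tray_lip (a point): middle of the upper front edge of the steel lip of the hood, fixed in the tray at x = -37 mm, y = 0. The clear fixed hood (underside 96, top 101 mm above the counter) covers the tray over its whole width from its back edge (x = -142) to this lip; from here to the front wall the tray is open above
- tray_wall_top (a point): middle of the top edge of the tray's front wall, 108 mm above the counter (tray x = +139.5 mm, y = 0)
- gauge (a joint): thickness gauge on the hood: how far its plunger is pressed straight down (m), 0 at rest (up), 0.042 at its end stop. It springs back by itself; the spring takes about 2 N to start and 4.5 N at 0.036. The foot rests on the long carton at about 0.036 (carton thickness = 0.064 m minus the reading)
- gauge_top (a point): centre of the flat top of the gauge's round black knob, 28 mm across and 12 mm thick, upright, 162 mm above the counter at rest; at tray x = -110 mm, y = 0; goes down with the plunger. Behind it, at the tray's back edge, stands a thin scale plate whose top is 123 mm above the counter
- gauge_foot: steel foot of the gauge under the hood, a disc 20 mm across, 8 mm thick, straight below the knob; origin at the centre of its underside, 72 mm above the counter at rest
- carton: the long carton: brown cardboard, rigid, 250 mm long (its x), 46 mm wide (its y), 28 mm thick, about 0.16 kg, lying flat on the tray's floor roughly along the tray's x, its back end under the hood and the gauge's foot; origin at the centre of its underside, x towards the tray's front wall
- carton_front (a point): centre of the end face of the long carton towards the tray's front wall (carton x = +125 mm, 14 mm above its underside)
- carton_back (a point): centre of the end face of the long carton under the hood (carton x = -125 mm, 14 mm above its underside)
- small_carton: bystander: short slim carton 85 x 28 x 22 mm lying in the tray beside its +y wall; origin at the centre of its underside
- tape_roll: bystander: roll of clear tape, 42 mm across, 18 mm high, lying flat in the tray beside its -y wall; origin at the centre of its underside
- other_carton: bystander: another cardboard carton, 210 x 70 x 35 mm, on the counter outside the tray; origin at the centre of its underside
- can_a: bystander: drink can 56 mm across, 120 mm high, on the counter; origin at the centre of its underside
- jar: bystander: jar 72 mm across, 90 mm high, on the counter; origin at the centre of its underside
- cups: bystander: stack of white cups, 80 mm across, 116 mm high, on the counter; origin at the centre of its underside
- scanner: bystander: black and grey hand scanner about 180 mm long, 30 mm high, on the counter; origin on its underside below the middle

How it is judged:
By the outcome, as a careful person would: the job done as asked, in the order asked, and still so for the second after the job is handed in, while the arm keeps its last pose, push and grip.
It also fails if it takes over 54 s, if anything falls off the work surface, if the arm or the gripper's body presses on something with over 40 N, if the wrist force passes 120 N, or if a joint passes its speed limit or range.

## Robot

A 7-joint arm with a two-finger parallel gripper is mounted at the origin on the work surface. World frame = base frame: x ahead of the robot, y to its left, z up, the work surface at z = 0. Lengths are in m, angles in degrees, forces in N, time in s.
With the tool pointing down it reaches from about 0.425 to 1.025 m from the base axis. Payload 9.4 kg.
Tool frame: the origin (TCP) lies midway between the tips of the shut fingers; the grasp point (between the pads) lies 19 mm behind it; x points along the fingers, y is the direction in which the jaws open and shut, and the axes are right-handed (so a half turn about x gives the same grasp; the last joint's range is limited). The gripper opens to 85 mm and grips with 20 to 120 N. Pads are 22 mm wide; open, the fingers measure 114 mm over their backs; the gripper's body (76 mm by 85 mm) begins 54 mm behind the grasp point. The pads swing forward as they close: fully open they stand 13 mm farther back than shut.
Start: joints at [65.449, 34.337, -0.143, 91.639, 0.103, 54.024, -4.572], TCP at [0.25, -0.681, 0.231] pointing down, gripper open.
Joint ranges: [-147.43, 147.43], [-19.82, 112.94], [-74.19, 73.91], [6.32, 146.72], [-59.91, 239.91], [6.04, 106.73], [-150.56, 150.56]. Speed limits (degrees/s): [127.2, 127.2, 172.46, 172.46, 180, 180, 180].

## Interface

Orientations are given as [roll, pitch, yaw] about the fixed x, y, z axes, in that order (R = Rz(yaw) Ry(pitch) Rx(roll)).
In Python, from cell import read_state, camera, sign_off gives the robot as it stands. The module is installed in compiled form; this text tells all that it offers.
- The arm moves only by the tool carry_out, never from a script. Its argument "motion" is a list of rows, each a list of 3 entries, a list of its own where there are three numbers: the closure, from 0 (fully open) to 1 (shut), then the shift along the tool's x, y, z in cm, then the turn about the tool's x in rad. A call has 1 to 20 rows; each row shifts and turns the pose as measured when the row begins, along the tool's axes as they then stand; what a row does not reach is not made up. A row lasts 1/12 s, in which the tool goes at most 41.7 mm and 7.16 degrees, less where a joint would pass 70% of its speed; a pose out of reach is approached as far as the arm can. A call is refused whole if a number of a shift passes 4.17 or a number of a turn 0.125, either way. A call with a gripper value outside its range is refused whole. The fingers move at their own pace and stop on an object; "newtons" is the grip in N (left out, the last holds). Time passes only in rows, so rows that do not move let the fingers close. It gives the time, the measured TCP pose, the force and the opening at its end, in the units of the state.
- read_state(): the state, without advancing time (a new reading comes with each control period).
- camera(name): name is "scene" or "top" or "wrist"; returns a dict with "image" (480x640x3 uint8, red, green, blue), "mtx" (3x3 intrinsics, pixels), "cam_to_world" (4x4, takes a point from camera to world coordinates). Camera axes: x right, y up, looking along -z (the intrinsics and any distortion apply to the point x, -y, -z); pixel columns grow to the right and rows downward; lengths in m; the calibration is good to about 2 mm. The wrist camera is an equidistant fisheye: a pixel r from the principal point sees the ray r / f radians off the axis. A picture is of the moment at which its call begins. There is no depth.
- sign_off(): hands the job in, once; it reports no verdict.
The state is a dict: "time_s": time; "joint_pos": joint angles; "joint_velocities": joint speeds; "tau": joint torques, N m; "tool_pos": TCP position; "ee_rot": TCP orientation; "wrist_force": force on the tool from outside, world axes, zero at the start; "wrist_torque": the same for the moment, N m; "gripper_width": finger opening in m.
Only numpy, scipy, OpenCV 4.12 (cv2) and the standard library are available. Lean on these libraries where they do the work, as an engineer would, in place of code of your own. Each camera call takes 0.05 s, during which the arm holds its last target. There are 200 camera calls.

## Working session

There is one attempt and no reset: what is moved stays moved. The work goes in short steps, Python scripts to look and compute and a tool call to move; the robot and the scene stay as the last step left them, time stands still between calls to the robot, and variables do not carry over. Pictures are saved under pics/ and viewed, about 8 in all and at most 12, crops included, and the job is handed in when it is done.

Besides the shell and the picture viewer there is one more tool, called by a JSON object that holds its "fn" and its "kwargs". carry_out: Moves the arm, as the interface text tells. Its arguments: {"type":"object","properties":{"motion":{"type":"array","items":{"type":"array"}},"newtons":{"type":"number"}},"required":["motion"]}

```bash
mkdir -p pics
python3 - <<'E'
from cell import *
import cv2
for n in("scene","top"):
    c=camera(n); cv2.imwrite(f"pics/{n}0.png",c["image"][:,:,::-1]); print(n,c["mtx"].round(1).tolist(),c["cam_to_world"].round(4).tolist())
print(read_state())
E
```

```text
scene [[496.5, 0.0, 317.8], [0.0, 496.5, 241.9], [0.0, 0.0, 1.0]] [[0.2346, -0.8355, 0.4969, 1.1001], [0.9721, 0.2006, -0.1217, -0.1353], [0.002, 0.5116, 0.8592, 1.0591], [0.0, 0.0, 0.0, 1.0]]
top [[506.8, 0.0, 320.9], [0.0, 506.8, 243.0], [0.0, 0.0, 1.0]] [[0.005, 0.9816, -0.1906, 0.3417], [-0.9994, -0.0013, -0.0331, -0.0046], [-0.0328, 0.1907, 0.9811, 1.1478], [0.0, 0.0, 0.0, 1.0]]
{'time_s': 0.1, 'joint_pos': array([65.44827309, 34.38024948, -0.14378516, 91.67607003,  0.10291407,
       54.02374265, -4.57226469]), 'joint_velocities': array([-0.01421181, -0.12740019,  0.02600871, -0.00538429, -0.0692814 ,
       -0.05938815, -0.02471184]), 'tau': array([ 6.49364418e-03, -7.77986240e+01,  1.57034867e+00, -2.58623028e+01,
        1.26240402e-02,  5.54469007e-03, -1.51444698e-05]), 'tool_pos': array([ 0.24965766, -0.68021381,  0.23050154]), 'ee_rot': array([-83.9895261 ,  89.9200386 , 116.16917491]), 'wrist_force': array([-0.1660118 , -0.08707926,  0.17184707]), 'wrist_torque': array([ 0.02685471, -0.07337314, -0.02493173]), 'gripper_width': 0.0852362033945401}
```

View pics/scene0.png

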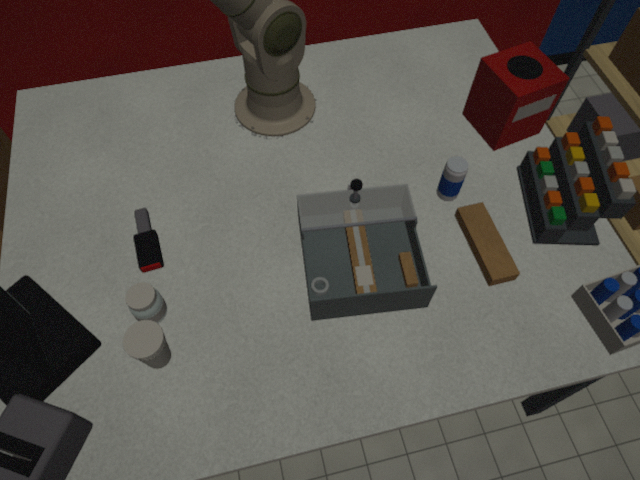

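View pics/top0.png

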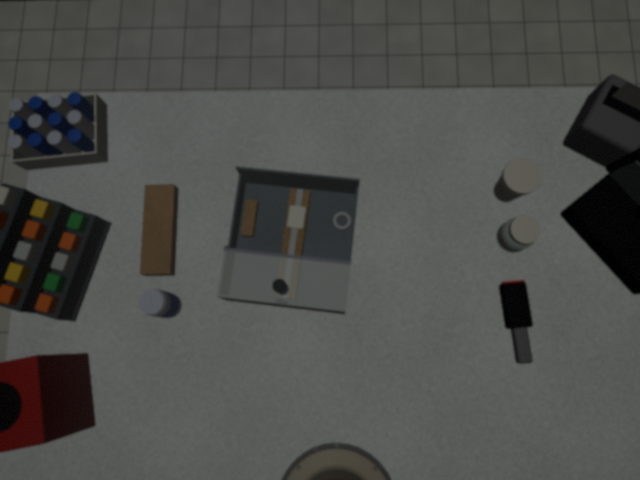

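Run:
```python
import cv2,numpy as np
a=cv2.imread("pics/top0.png")[160:320,212:372];b=cv2.imread("pics/scene0.png")[170:330,288:448]
f=lambda i:cv2.convertScaleAbs(cv2.resize(i,(640,640)[:2],interpolation=cv2.INTER_CUBIC),alpha=2)
for n,i in(("topc",a),("scenec",b)): cv2.imwrite(f"pics/{n}.png",cv2.resize(f(i),(600,600)))
```

```text
(no output)
```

View pics/topc.png

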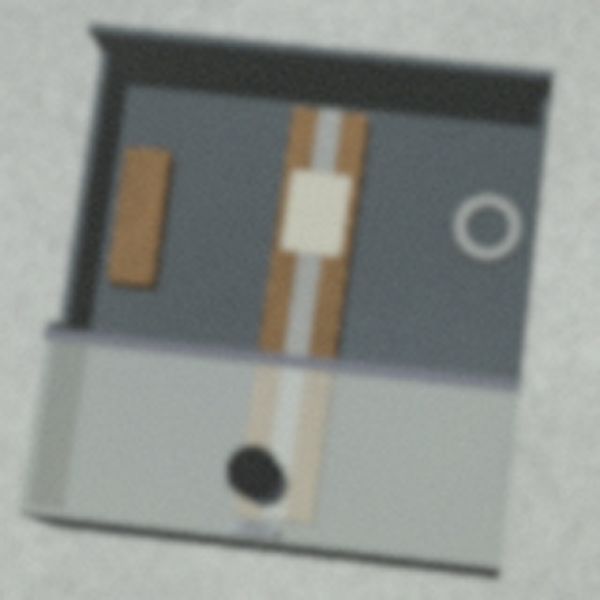

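View pics/scenec.png

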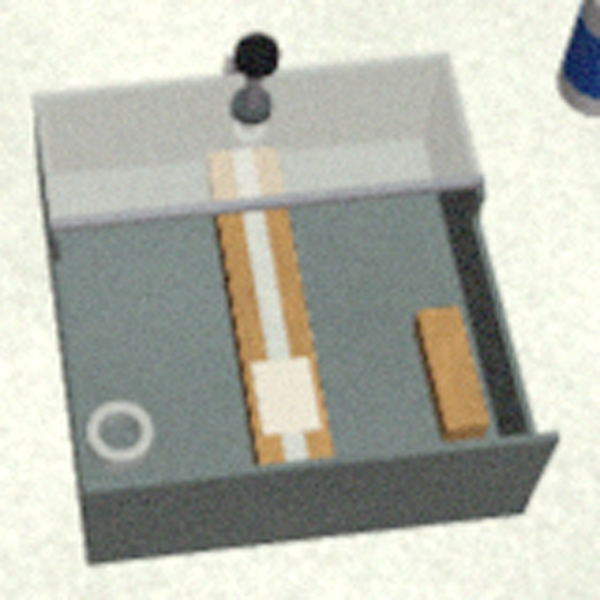

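```bash
cat > h.py <<'E'
import numpy as np
from cell import *
def ray(c,u,v,fish=False):
    K=np.array(c["mtx"]);x=(u-K[0,2])/K[0,0];y=(v-K[1,2])/K[1,1]
    d=np.array([x,-y,-1.])
    if fish:
        r=np.hypot(x,y);s=np.sin(r)/max(r,1e-9);d=np.array([x*s,-y*s,-np.cos(r)])
    T=np.array(c["cam_to_world"]);return T[:3,3],T[:3,:3]@d
def hit(c,u,v,z,fish=False):
    o,d=ray(c,u,v,fish);return o+d*(z-o[2])/d[2]
E
python3 - <<'E'
from h import *
t=camera("top");s=camera("scene")
T=lambda u,v,z:hit(t,212+u/3.75,160+v/3.75,z)
S=lambda u,v,z:hit(s,288+u/3.75,170+v/3.75,z)
p=lambda n,x:print(n,(np.array(x)*1000).round(1)[:2])
for n,f,l in(("T",T,[("wallL",92,27,.108),("wallR",552,72,.108),("lipL",48,328,.101),("lipR",520,385,.101),("knob",253,472,.162),("cFL",294,106,.036),("cFR",369,113,.036),("cML",262,352,.036),("cMR",336,357,.036),("cBL",240,515,.036),("cBR",305,523,.036),("smA",126,147,.03),("smB",155,287,.03),("roll",487,227,.02)]),
 ("S",S,[("wallR",85,490,.108),("wallL",558,435,.108),("lipR",52,223,.101),("lipL",484,185,.101),("knob",257,52,.160),("cFR",260,463,.036),("cFL",333,457,.036),("cMR",220,214,.036),("cML",290,209,.036),("cBR",210,152,.036),("cBL",275,148,.036)])):
  for a,u,v,z in l:p(n+" "+a,f(u,v,z))
E
```

```text
T wallL [711.3 214.2]
T wallR [682.6 -50.7]
T lipL [535.8 234.1]
T lipR [503.3 -31.6]
T knob [448.  109.3]
T cFL [685.5 103.4]
T cFR [680.8  57.5]
T cML [533.2 120. ]
T cMR [530.1  75.8]
T cBL [436.3 131. ]
T cBR [431.7  92.8]
T smA [661.7 206.8]
T smB [574.1 186.2]
T roll [613.1 -14.2]
S wallR [685.  -48.6]
S wallL [714.6 219. ]
S lipR [505.4 -27.3]
S lipL [540.5 237.4]
S knob [451.8 113.2]
S cFR [661.   64.5]
S cFL [667.5 108.5]
S cMR [483.8  87.9]
S cML [490.8 133.3]
S cBR [435.2  94.3]
S cBL [442.1 137.2]
```

```bash
cat >> h.py <<'E'
from scipy.spatial.transform import Rotation as Ro
def st():
    s=read_state();R=Ro.from_euler('xyz',s["ee_rot"],degrees=True).as_matrix();return s,np.array(s["tool_pos"]),R
def to(p):
    s,q,R=st();return (R.T@(np.array(p)-q)*100).round(2)
def info():
    s,q,R=st();print("t",round(s["time_s"],2),"tcp",q.round(4),"F",np.round(s["wrist_force"],1),"w",round(s["gripper_width"],4),"q",np.round(s["joint_pos"],0))
    print("R",R.round(3).tolist())
E
python3 -c "
from h import *
info();print(to([.5,-.2,.235]),to([.45,.111,.235]))"
```

```text
t 0.2 tcp [ 0.2497 -0.6804  0.2307] F [ 0.4  1.1 -0.2] w 0.0855 q [65. 34. -0. 92.  0. 54. -5.]
R [[-0.0, 0.345, -0.939], [0.001, -0.939, -0.345], [-1.0, -0.001, 0.0]]
[ -0.4  -36.47 -40.05] [ -0.37 -67.39 -46.07]
```

{"fn": "carry_out", "kwargs": {"motion": [[1,[0,0,0],0.1],[1,[0,0,0],0.1],[1,[0,0,0],0.1],[1,[0,0,0],0.1],[1,[0,0,0],0.08],[1,[-0.1,-3.4,-1.25],0],[1,[-0.1,-3.4,-1.25],0],[1,[-0.1,-3.4,-1.25],0],[1,[-0.1,-3.4,-1.25],0],[1,[-0.1,-3.4,-1.25],0],[1,[-0.1,-3.4,-1.25],0],[1,[-0.1,-3.4,-1.25],0],[1,[-0.1,-3.4,-1.25],0],[1,[-0.1,-3.4,-1.25],0],[1,[-0.1,-3.4,-1.25],0],[1,[-0.1,-3.4,-1.25],0],[1,[-0.1,-3.4,-1.25],0],[1,[-0.1,-3.4,-1.25],0],[1,[-0.1,-3.4,-1.25],0],[1,[-0.1,-3.4,-1.25],0]], "newtons": 20}}

```text
time_s: 1.87
tool_pos: [0.5176, -0.1919, 0.2418]
ee_rot: [9.6, 89.7, 179.9]
wrist_force: [0.4, -0.6, 0.3]
gripper_width: -0.0
```

```bash
python3 -c "
from h import *
info();print(to([.45,.111,.22]))"
```

```text
t 1.87 tcp [ 0.5176 -0.1919  0.2418] F [ 0.4 -0.6  0.3] w -0.0 q [ 10.  22.   6. 114.  -3.  45. -82.]
R [[-0.005, -0.168, -0.986], [0.0, -0.986, 0.168], [-1.0, 0.001, 0.005]]
[  2.22 -28.73  11.74]
```

{"fn": "carry_out", "kwargs": {"motion": [[1,[0.1,-2.2,0.84],-0.04],[1,[0.1,-2.2,0.84],0],[1,[0.1,-2.2,0.84],0],[1,[0.1,-2.2,0.84],0],[1,[0.1,-2.2,0.84],0],[1,[0.1,-2.2,0.84],0],[1,[0.1,-2.2,0.84],0],[1,[0.1,-2.2,0.84],0],[1,[0.1,-2.2,0.84],0],[1,[0.1,-2.2,0.84],0],[1,[0.1,-2.2,0.84],0],[1,[0.1,-2.2,0.84],0],[1,[0,-2,0.84],0],[1,[0,-1,0.4],0],[1,[0,0,0],0],[1,[0,0,0],0]]}}

```text
time_s: 3.2
tool_pos: [0.4408, 0.1387, 0.2302]
ee_rot: [-83.6, 89.8, 90.1]
wrist_force: [0.2, 0.5, 0.6]
gripper_width: 0.0001
```

```bash
python3 -c "
from h import *
import cv2
info();print(to([.45,.111,.17]))
c=camera('wrist');print(c['mtx'].round(1).tolist(),c['cam_to_world'].round(3).tolist());cv2.imwrite('pics/w1.png',cv2.convertScaleAbs(c['image'][:,:,::-1],alpha=1.8))"
```

```text
t 3.2 tcp [0.4408 0.1387 0.2302] F [0.2 0.5 0.6] w 0.0001 q [ -25.   17.    1.  125.   -1.   38. -120.]
R [[-0.0, -0.11, -0.994], [0.003, -0.994, 0.11], [-1.0, -0.003, 0.0]]
[ 6.01  2.67 -1.22]
[[371.6, 0.0, 318.2], [0.0, 371.6, 241.6], [0.0, 0.0, 1.0]] [[-0.109, 0.952, 0.287, 0.514], [-0.994, -0.103, -0.035, 0.131], [-0.003, -0.29, 0.957, 0.373], [0.0, 0.0, 0.0, 1.0]]
```

View pics/w1.png

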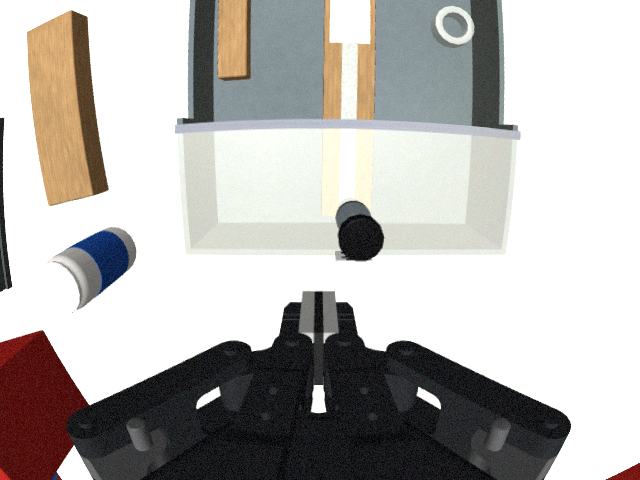

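Knob top centre at (362,237); lip ends at about (178,127) and (519,133); the carton edges meet the lip at (323,121) and (376,122); fingertips at (319,293).

```bash
python3 -c "
from h import *
c=camera('wrist')
for n,u,v,z in(('knob',362,237,.162),('lipL',178,127,.101),('lipR',519,133,.101),('cL',323,118,.036),('cR',376,119,.036),('cL2',330,43,.036),('cL3',329,10,.036),('cR3',375,10,.036),('tip',319,293,.2302)):print(n,hit(c,u,v,z,True).round(4))
k=hit(c,362,237,.162,True);print(to([k[0],k[1],.17]),to([.45,.111,.17]))"
```

```text
knob [0.4508 0.112  0.162 ]
lipL [0.5339 0.2357 0.101 ]
lipR [ 0.5048 -0.0282  0.101 ]
cL [0.5268 0.1259 0.036 ]
cR [0.5215 0.0786 0.036 ]
cL2 [0.5953 0.1121 0.036 ]
cL3 [0.6277 0.1093 0.036 ]
cR3 [0.6247 0.0677 0.036 ]
tip [0.4487 0.1378 0.2302]
[ 6.01  2.48 -1.25] [ 6.01  2.59 -1.18]
```

{"fn": "carry_out", "kwargs": {"motion": [[1,[0,0.9,-0.4],0],[1,[0,0.9,-0.4],0],[1,[0,0.7,-0.4],0],[1,[1,0,0],0],[1,[1,0,0],0],[1,[1,0,0],0],[1,[1,0,0],0],[1,[1,0,0],0],[1,[0.5,0,0],0],[1,[0,0,0],0]]}}

```text
time_s: 4.13
tool_pos: [0.456, 0.0941, 0.1739]
ee_rot: [-173.1, 89.8, -0.6]
wrist_force: [0.1, 0.0, 0.1]
gripper_width: -0.0
```

```bash
python3 -c "
from h import *
info();print(to([.4505,.1115,.162]))"
```

```text
t 4.13 tcp [0.456  0.0941 0.1739] F [0.1 0.  0.1] w -0.0 q [ -20.   22.    2.  128.   -1.   30. -115.]
R [[0.004, -0.131, -0.991], [-0.0, -0.991, 0.131], [-1.0, -0.0, -0.004]]
[ 1.19 -1.65  0.78]
```

{"fn": "carry_out", "kwargs": {"motion": [[1,[0,-1.2,0.55],0],[1,[0,0,0],0],[1,[0,0,0],0]]}}

```text
time_s: 4.38
tool_pos: [0.453, 0.104, 0.1743]
ee_rot: [172.7, 89.8, -15.1]
wrist_force: [0.2, -0.3, 0.2]
gripper_width: 0.0
```

```bash
python3 -c "
from h import *
info();print(to([.4505,.1115,.162]))"
```

```text
t 4.38 tcp [0.453  0.104  0.1743] F [ 0.2 -0.3  0.2] w 0.0 q [ -21.   22.    2.  128.   -1.   30. -117.]
R [[0.004, -0.135, -0.991], [-0.001, -0.991, 0.135], [-1.0, 0.001, -0.004]]
[ 1.23 -0.71  0.36]
```

{"fn": "carry_out", "kwargs": {"motion": [[1,[0,-0.8,0.4],0],[1,[0,0,0],0],[1,[0.5,0,0],0],[1,[0.5,0,0],0],[1,[0.5,0,0],0],[1,[0.5,0,0],0],[1,[0.5,0,0],0]]}}

```text
time_s: 4.97
tool_pos: [0.4516, 0.1121, 0.1492]
ee_rot: [-171.2, 89.5, 1.0]
wrist_force: [-0.7, 0.7, 2.5]
gripper_width: 0.0002
```

```bash
python3 -c "
from h import *
info();print(to([.4505,.1115,.126]))"
```

```text
t 4.97 tcp [0.4516 0.1121 0.1492] F [-0.7  0.7  2.5] w 0.0002 q [ -22.   24.    2.  130.   -1.   25. -118.]
R [[0.008, -0.136, -0.991], [0.0, -0.991, 0.136], [-1.0, -0.001, -0.008]]
[2.32 0.08 0.12]
```

{"fn": "carry_out", "kwargs": {"motion": [[1,[0.5,0,0],0],[1,[0.5,0,0],0],[1,[0.5,0,0],0],[1,[0.3,0,0],0],[1,[0,0,0],0]]}}

```text
time_s: 5.38
tool_pos: [0.4516, 0.1121, 0.1278]
ee_rot: [-174.3, 89.6, -2.1]
wrist_force: [-0.4, 0.9, 3.6]
gripper_width: -0.0002
```

{"fn": "carry_out", "kwargs": {"motion": [[1,[0.15,0,0],0],[1,[0.1,0,0],0],[1,[0.1,0,0],0]]}}

```text
time_s: 5.63
tool_pos: [0.4518, 0.1122, 0.1259]
ee_rot: [-170.4, 89.6, 1.8]
wrist_force: [-6.8, -0.0, 29.5]
gripper_width: 0.0
```

{"fn": "carry_out", "kwargs": {"motion": [[1,[-0.02,0,0],0]]}}

```text
time_s: 5.72
tool_pos: [0.4516, 0.1121, 0.1267]
ee_rot: [-169.2, 89.6, 2.9]
wrist_force: [-2.0, 0.4, 4.0]
gripper_width: 0.0004
```

{"fn": "carry_out", "kwargs": {"motion": [[1,[0.05,0,0],0]]}}

```text
time_s: 5.8
tool_pos: [0.4516, 0.1121, 0.1267]
ee_rot: [-167.8, 89.5, 4.4]
wrist_force: [-0.1, 0.5, 3.0]
gripper_width: -0.0001
```

{"fn": "carry_out", "kwargs": {"motion": [[1,[0.07,0,0],0],[1,[0.03,0,0],0]]}}

```text
time_s: 5.97
tool_pos: [0.4517, 0.1122, 0.1261]
ee_rot: [-166.3, 89.5, 5.9]
wrist_force: [-1.2, -0.9, 8.6]
gripper_width: -0.0004
```

{"fn": "carry_out", "kwargs": {"motion": [[1,[0.02,0,0],0],[1,[0.02,0,0],0],[1,[0.02,0,0],0]]}}

```text
time_s: 6.22
tool_pos: [0.4516, 0.1121, 0.1261]
ee_rot: [-165.3, 89.5, 6.9]
wrist_force: [-2.3, -0.3, 9.5]
gripper_width: 0.0003
```

{"fn": "carry_out", "kwargs": {"motion": [[1,[0.02,0,0],0],[1,[0.02,0,0],0],[1,[0.02,0,0],0],[1,[0.02,0,0],0],[1,[0.02,0,0],0],[1,[0.02,0,0],0]]}}

```text
time_s: 6.72
tool_pos: [0.4517, 0.1121, 0.1261]
ee_rot: [-163.6, 89.4, 8.6]
wrist_force: [-1.5, -0.4, 8.6]
gripper_width: 0.0
```

{"fn": "carry_out", "kwargs": {"motion": [[1,[0.02,0,0],0],[1,[0.02,0,0],0],[1,[0.02,0,0],0],[1,[0.02,0,0],0],[1,[-0.4,0,0],0],[1,[-0.6,0,0],0],[1,[-0.8,0,0],0],[1,[-1,0,0],0],[1,[-1,0,0],0],[1,[-1,0,0],0],[1,[-1,0,0],0],[1,[-1,0,0],0],[1,[-1,0,0],0],[1,[-0.5,0,0],0],[1,[0,0,0],0]]}}

```text
time_s: 7.97
tool_pos: [0.4507, 0.1109, 0.2169]
ee_rot: [-166.0, 89.3, 6.1]
wrist_force: [0.1, 0.2, -0.4]
gripper_width: -0.0003
```

```bash
python3 -c "
from h import *
import cv2
info()
# grasp at carton x=+80: front (.684,.082), dir -7.4deg
a=np.radians(-7.4);g=np.array([.684,.082])-.045*np.array([np.cos(a),np.sin(a)]);print(g)
print(to([g[0],g[1],.2]))
c=camera('scene')['image'];i=cv2.resize(c[170:330,288:448],(600,600),interpolation=cv2.INTER_CUBIC)[:,:,::-1];cv2.imwrite('pics/s2.png',cv2.convertScaleAbs(i,alpha=2))"
```

```text
t 7.97 tcp [0.4507 0.1109 0.2169] F [ 0.1  0.2 -0.4] w -0.0003 q [ -23.   18.    2.  126.   -1.   36. -118.]
R [[0.011, -0.138, -0.99], [0.001, -0.99, 0.138], [-1.0, -0.003, -0.011]]
[0.6393748 0.0877958]
[  1.91  -0.3  -18.99]
```

View pics/s2.png

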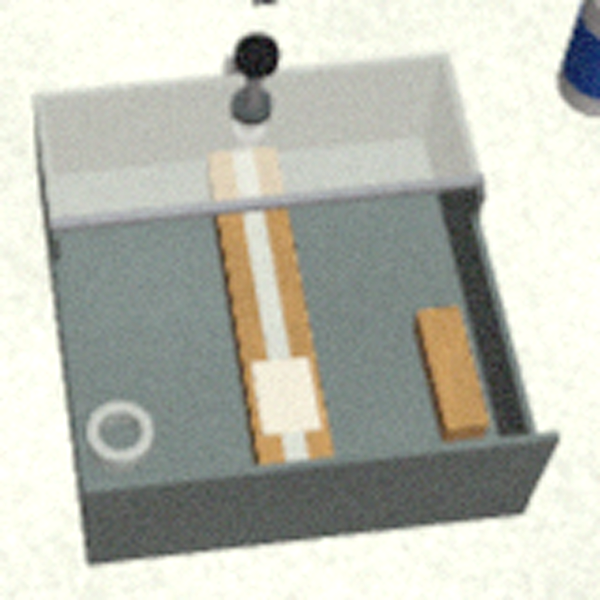

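{"fn": "carry_out", "kwargs": {"motion": [[0,[0,0,-1.5],0],[0,[0,0,-2],0],[0,[0,0,-2],0],[0,[0,0,-2],0],[0,[0,0,-2],0],[0,[0,0,-2],0],[0,[0,0,-2],0],[0,[0,0,-1.5],0],[0,[0,0,-1],0],[0,[0,0,0],0],[0,[0,0,0],0]]}}

```text
time_s: 8.93
tool_pos: [0.6109, 0.0865, 0.21]
ee_rot: [65.4, 89.8, -122.4]
wrist_force: [0.1, -0.3, -0.0]
gripper_width: 0.0854
```

```bash
python3 -c "
from h import *
import cv2
info();print(to([.637,.088,.15]))
c=camera('wrist');cv2.imwrite('pics/w2.png',cv2.convertScaleAbs(c['image'][:,:,::-1],alpha=1.5))"
```

```text
t 8.93 tcp [0.6109 0.0865 0.21  ] F [ 0.1 -0.3 -0. ] w 0.0854 q [ -15.   28.    3.  108.   -2.   44. -109.]
R [[-0.002, -0.136, -0.991], [-0.003, -0.991, 0.136], [-1.0, 0.003, 0.001]]
[ 5.99 -0.52 -2.58]
```

View pics/w2.png

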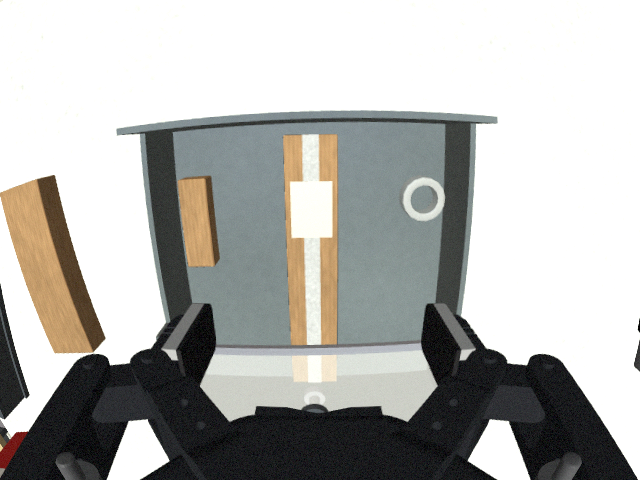

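Carton front top corners are at (284,135) and (336,135), its edges at row 240 are x≈288 and 338, and the front wall's inner top edge is at about (310,120).

```bash
python3 -c "
from h import *
c=camera('wrist')
P={n:hit(c,u,v,z,True) for n,u,v,z in(('FL',284,135,.036),('FR',336,135,.036),('ML',291,343,.036),('MR',338,343,.036),('wall',310,120,.108))}
for k in P:print(k,P[k].round(4))
F=(P['FL']+P['FR'])/2;M=(P['ML']+P['MR'])/2;d=(F-M)/np.linalg.norm(F-M);print(F,np.degrees(np.arctan2(d[1],d[0])))
g=F-.047*d;print(g,to([g[0],g[1],.15]))"
```

```text
FL [0.6854 0.1056 0.036 ]
FR [0.6793 0.0622 0.036 ]
ML [0.4872 0.131  0.036 ]
MR [0.4809 0.0844 0.036 ]
wall [0.6923 0.0811 0.108 ]
[0.68230246 0.08388957 0.036     ] -6.849301659546346
[0.63563788 0.08949471 0.036     ] [ 6.02 -0.64 -2.47]
```

{"fn": "carry_out", "kwargs": {"motion": [[0,[0,-0.2,-0.9],0],[0,[0,-0.2,-0.9],0],[0,[0,-0.1,-0.2],0],[0,[0,0,0],0],[0,[1.2,0,0],0],[0,[1.5,0,0],0],[0,[1.5,0,0],0],[0,[1.5,0,0],0],[0,[1.5,0,0],0],[0,[1.5,0,0],0],[0,[0.5,0,0],0],[0,[0,0,0],0],[0,[0,0,0],0]]}}

```text
time_s: 10.12
tool_pos: [0.6289, 0.0906, 0.111]
ee_rot: [39.8, 89.8, -147.8]
wrist_force: [-0.2, -0.0, 1.0]
gripper_width: 0.0853
```

```bash
python3 -c "
from h import *
info();print(to([.636,.089,.012]))"
```

```text
t 10.12 tcp [0.6289 0.0906 0.111 ] F [-0.2 -0.   1. ] w 0.0853 q [ -15.   37.    2.  109.   -2.   34. -109.]
R [[-0.003, -0.133, -0.991], [-0.002, -0.991, 0.133], [-1.0, 0.002, 0.002]]
[ 9.89  0.05 -0.75]
```

{"fn": "carry_out", "kwargs": {"motion": [[0,[0.5,0.05,-0.6],0],[0,[1.2,0,0],0],[0,[1.2,0,0],0],[0,[1.2,0,0],0],[0,[1.2,0,0],0],[0,[1.2,0,0],0],[0,[0.8,0,0],0],[0,[0.5,0,0],0],[0,[0,0,0],0],[0,[0,0,0],0]]}}

```text
time_s: 10.95
tool_pos: [0.636, 0.0892, 0.0253]
ee_rot: [59.3, 89.9, -128.3]
wrist_force: [-0.4, 0.6, 0.8]
gripper_width: 0.0855
```

```bash
python3 -c "
from h import *
info();print(to([.635,.089,.012]))"
```

```text
t 10.95 tcp [0.636  0.0892 0.0253] F [-0.4  0.6  0.8] w 0.0855 q [ -14.   44.    2.  110.   -2.   26. -109.]
R [[-0.001, -0.133, -0.991], [-0.001, -0.991, 0.133], [-1.0, 0.001, 0.001]]
[1.33 0.03 0.1 ]
```

{"fn": "carry_out", "kwargs": {"motion": [[0,[0.6,0,0],0],[0,[0.4,0,0],0],[0,[0,0,0],0],[1,[0,0,0],0],[1,[0,0,0],0],[1,[0,0,0],0],[1,[0,0,0],0],[1,[0,0,0],0],[1,[0,0,0],0],[1,[0,0,0],0],[1,[0,0,0],0]], "newtons": 20}}

```text
time_s: 11.87
tool_pos: [0.6373, 0.0895, 0.0167]
ee_rot: [177.4, 89.8, -10.2]
wrist_force: [-0.1, -0.3, -0.6]
gripper_width: 0.0455
```

{"fn": "carry_out", "kwargs": {"motion": [[1,[-0.6,0,0.05],0],[1,[-0.6,0,0.05],0],[1,[-0.6,0,0.05],0],[1,[-0.6,0,0.05],0],[1,[-0.6,0,0.05],0],[1,[0,0,0],0]]}}

```text
time_s: 12.37
tool_pos: [0.6346, 0.0898, 0.05]
ee_rot: [177.6, 89.8, -10.0]
wrist_force: [0.4, -1.1, -0.8]
gripper_width: 0.0455
```

```bash
python3 -c "
from h import *
import cv2
info()
c=camera('scene')['image'];i=c[150:330,268:448];a=cv2.resize(i,(400,400),interpolation=cv2.INTER_CUBIC)
b=cv2.resize(camera('wrist')['image'],(400,300));b=np.vstack([b,np.zeros((100,400,3),np.uint8)])
cv2.imwrite('pics/s3.png',cv2.convertScaleAbs(np.hstack([a,b])[:,:,::-1],alpha=1.8))"
```

```text
t 12.37 tcp [0.6346 0.0898 0.05  ] F [ 0.4 -1.1 -0.8] w 0.0455 q [ -14.   42.    2.  110.   -2.   28. -109.]
R [[0.003, -0.133, -0.991], [-0.001, -0.991, 0.133], [-1.0, 0.0, -0.003]]
```

View pics/s3.png

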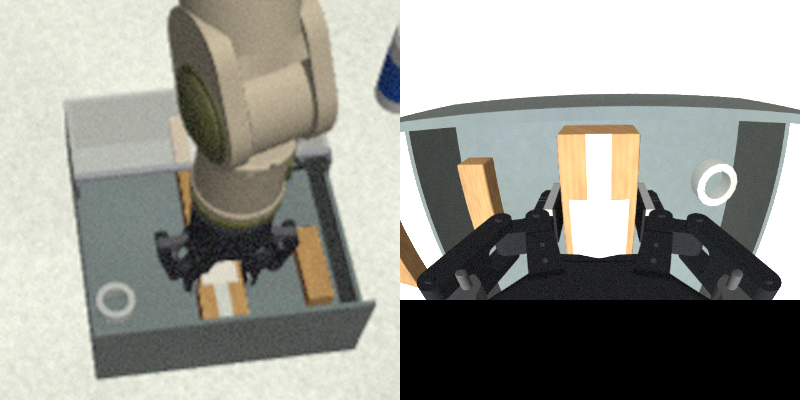

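```bash
python3 -c "
from h import *
from scipy.optimize import brentq
c=camera('wrist')
for n,l,r,v in(('top',253,384,216),('bot',257,377,201)):
    f=lambda z:np.linalg.norm(hit(c,l,v,z,True)-hit(c,r,v,z,True))-.046
    z=brentq(f,-.2,.18);print(n,z,hit(c,(l+r)/2,v,z,True))
print(c['cam_to_world'][:3,3])"
```

```text
top 0.06575349067223024 [0.6786183  0.08425147 0.06575349]
bot 0.05264565152702766 [0.68155848 0.08442631 0.05264565]
[0.70689192 0.08056899 0.19184505]
```

{"fn": "carry_out", "kwargs": {"motion": [[1,[-0.6,0,0],0],[1,[-0.6,0,0],0],[1,[-0.6,0,0],0],[1,[-0.6,0,0],0],[1,[0,0,0],0]]}}

```text
time_s: 12.93
tool_pos: [0.6333, 0.0895, 0.0737]
ee_rot: [67.4, 89.9, -120.2]
wrist_force: [0.1, 0.1, -2.7]
gripper_width: 0.0456
```

{"fn": "carry_out", "kwargs": {"motion": [[1,[-0.6,0,0],0],[1,[-0.6,0,0],0],[1,[0,0,0],0]]}}

```text
time_s: 13.18
tool_pos: [0.6334, 0.0895, 0.0873]
ee_rot: [79.0, 89.9, -108.6]
wrist_force: [0.6, 0.7, -2.5]
gripper_width: 0.0457
```

```bash
python3 -c "
from h import *
import cv2
info()
c=camera('wrist');cv2.imwrite('pics/w4.png',cv2.convertScaleAbs(c['image'][:,:,::-1],alpha=1.5))
print(c['cam_to_world'][:3,3])"
```

```text
t 13.18 tcp [0.6334 0.0895 0.0873] F [ 0.6  0.7 -2.5] w 0.0457 q [ -14.   39.    2.  110.   -2.   32. -109.]
R [[-0.0, -0.133, -0.991], [-0.001, -0.991, 0.133], [-1.0, 0.001, 0.0]]
[0.706337   0.08046045 0.22995514]
```

View pics/w4.png

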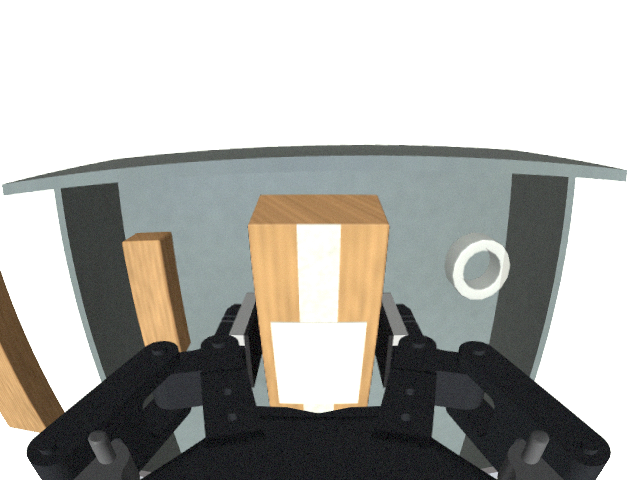

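```bash
cat >> h.py <<'E'
from scipy.optimize import brentq
def wid(c,l,r,v,w=.046):
    T=c['cam_to_world'];a,b=[ray(c,u,v,True)[1] for u in(l,r)]
    # scale both rays equally (by depth along horizontal-symmetric view)
    a/=np.linalg.norm(a);b/=np.linalg.norm(b)
    k=w/np.linalg.norm(a-b);return (T[:3,3]+k*(a+b)/2).round(4)
E
python3 -c "
from h import *
c=camera('wrist')
for l,r,v in((249,388,224),(262,379,196),(259,382,322),(267,373,400)):print(wid(c,l,r,v))"
```

```text
[0.6769 0.0842 0.1116]
[0.6818 0.0827 0.0864]
[0.6387 0.0885 0.1085]
[0.5978 0.094  0.1056]
```

{"fn": "carry_out", "kwargs": {"motion": [[1,[-0.6,0,0],0],[1,[-0.6,0,0],0],[1,[-0.6,0,0],0],[1,[-0.6,0,0],0],[1,[0,0,0],0]]}}

```text
time_s: 13.7
tool_pos: [0.6325, 0.0895, 0.1121]
ee_rot: [39.2, 89.8, -148.5]
wrist_force: [0.3, -0.7, -2.1]
gripper_width: 0.0453
```

{"fn": "carry_out", "kwargs": {"motion": [[1,[-0.6,0,0],0],[1,[-0.6,0,0],0],[1,[-0.6,0,0],0],[1,[-0.6,0,0],0],[1,[-0.6,0,0],0],[1,[0,0,0],0]]}}

```text
time_s: 14.2
tool_pos: [0.6328, 0.0895, 0.1458]
ee_rot: [46.2, 89.9, -141.4]
wrist_force: [1.3, 1.1, -2.3]
gripper_width: 0.0457
```

```bash
python3 -c "
from h import *
import cv2
info()
c=camera('wrist');a=cv2.resize(c['image'],(400,300))
s=camera('scene')['image'][150:330,268:448];s=cv2.resize(s,(400,400),interpolation=cv2.INTER_CUBIC)
i=np.hstack([s,np.vstack([a,np.zeros((100,400,3),np.uint8)])])
cv2.imwrite('pics/w5.png',cv2.convertScaleAbs(i[:,:,::-1],alpha=1.6))"
```

```text
t 14.2 tcp [0.6328 0.0895 0.1458] F [ 1.3  1.1 -2.3] w 0.0457 q [ -15.   34.    2.  108.   -2.   38. -109.]
R [[-0.002, -0.133, -0.991], [-0.002, -0.991, 0.133], [-1.0, 0.002, 0.002]]
```

View pics/w5.png

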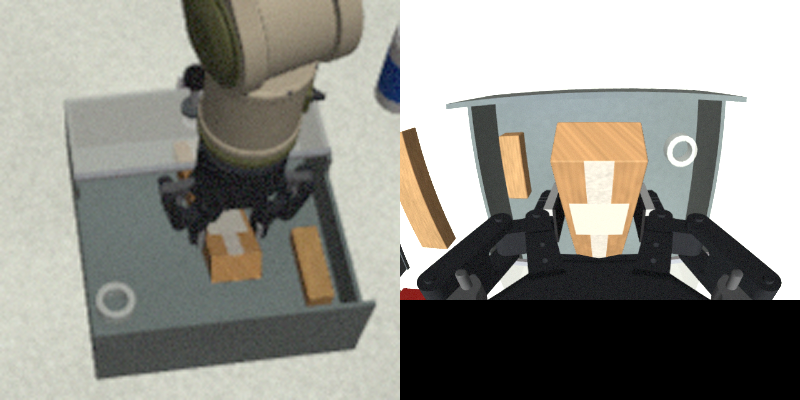

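{"fn": "carry_out", "kwargs": {"motion": [[1,[-0.2,0,-0.5],0],[1,[-0.35,0,-0.8],0],[1,[-0.35,0,-0.8],0],[1,[-0.35,0,-0.8],0],[1,[-0.35,0,-0.8],0],[1,[-0.35,0,-0.8],0],[1,[0,0,0],0]]}}

```text
time_s: 14.88
tool_pos: [0.6821, 0.0826, 0.1652]
ee_rot: [36.5, 89.7, -151.1]
wrist_force: [0.0, 0.2, -1.5]
gripper_width: 0.0455
```

```bash
python3 -c "
from h import *
info()"
```

```text
t 14.88 tcp [0.6821 0.0826 0.1652] F [ 0.   0.2 -1.5] w 0.0455 q [ -13.   36.    3.  100.   -2.   44. -107.]
R [[-0.004, -0.133, -0.991], [-0.002, -0.991, 0.133], [-1.0, 0.003, 0.004]]
```

{"fn": "carry_out", "kwargs": {"motion": [[1,[-0.2,0,-0.5],0],[1,[-0.35,0,-0.8],0],[1,[-0.35,0,-0.8],0],[1,[-0.35,0,-0.8],0],[1,[-0.35,0,-0.8],0],[1,[-0.35,0,-0.8],0],[1,[0,0,0],0]]}}

```text
time_s: 15.47
tool_pos: [0.7316, 0.0757, 0.1862]
ee_rot: [36.1, 89.7, -151.6]
wrist_force: [0.1, -0.5, -1.4]
gripper_width: 0.0456
```

```bash
python3 -c "
from h import *
import cv2
info()
s=camera('scene')['image'][130:370,238:478];s=cv2.resize(s,(400,400),interpolation=cv2.INTER_CUBIC)
t=camera('top')['image'][140:340,192:392];t=cv2.resize(t,(400,400),interpolation=cv2.INTER_CUBIC)
cv2.imwrite('pics/w6.png',cv2.convertScaleAbs(np.hstack([s,t])[:,:,::-1],alpha=1.7))"
```

```text
t 15.47 tcp [0.7316 0.0757 0.1862] F [ 0.1 -0.5 -1.4] w 0.0456 q [ -12.   38.    3.   92.   -2.   50. -106.]
R [[-0.005, -0.133, -0.991], [-0.003, -0.991, 0.133], [-1.0, 0.003, 0.004]]
```

View pics/w6.png

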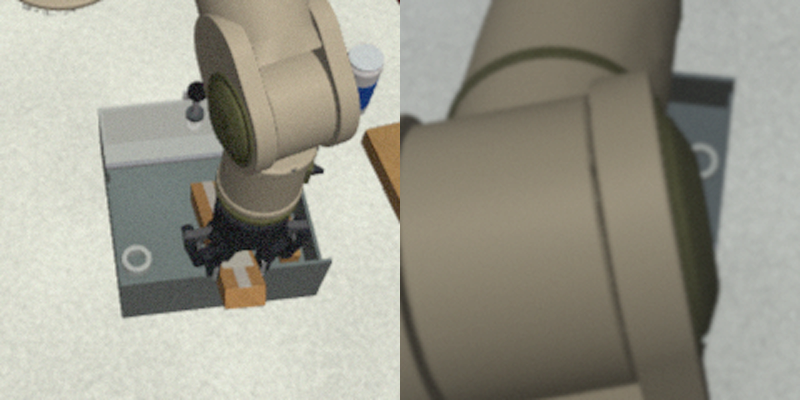

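{"fn": "carry_out", "kwargs": {"motion": [[1,[-0.3,0,-0.6],0],[1,[-0.5,0,-0.8],0],[1,[-0.8,0,-0.6],0],[1,[-1,0,0],0],[1,[-1,0,0],0],[1,[-1.3,0,0],0],[1,[-1.5,0,0],0],[1,[-1.5,0,0],0],[1,[-1.5,0,0],0],[1,[-1.5,0,0],0],[1,[-1.5,0,0],0],[1,[-1.5,0,0],0],[1,[-1.5,0,0],0],[1,[-1.5,0,0],0],[1,[-1.5,0,0],0],[1,[-1.2,0,0],0],[1,[-0.8,0,0],0],[1,[-0.4,0,0],0],[1,[0,0,0],0],[1,[0,0,0],0]], "newtons": 40}}

```text
time_s: 17.23
tool_pos: [0.7491, 0.074, 0.4218]
ee_rot: [149.8, 90.0, -37.8]
wrist_force: [0.3, 1.1, -1.3]
gripper_width: 0.045
```

```bash
python3 -c "
from h import *
import cv2
info()
s=camera('scene')['image'];s=cv2.resize(s,(400,300))
t=cv2.resize(camera('wrist')['image'],(400,300))
cv2.imwrite('pics/w7.png',cv2.convertScaleAbs(np.hstack([s,t])[:,:,::-1],alpha=1.6))"
```

```text
t 17.23 tcp [0.7491 0.074  0.4218] F [ 0.3  1.1 -1.3] w 0.045 q [ -12.   30.    4.   73.   -2.   77. -106.]
R [[0.0, -0.132, -0.991], [-0.0, -0.991, 0.132], [-1.0, 0.0, -0.0]]
```

View pics/w7.png

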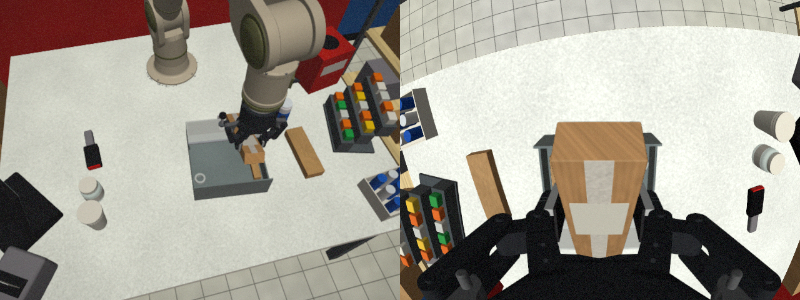

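{"fn": "carry_out", "kwargs": {"motion": [[1,[0,0,0],0],[1,[0,0,0],0],[1,[0,0,0],0],[1,[0,0,0],0],[1,[0,0,0],0],[1,[0,0,0],0]]}}

```text
time_s: 17.83
tool_pos: [0.7483, 0.0739, 0.4173]
ee_rot: [19.9, 89.6, -167.6]
wrist_force: [-1.1, -0.3, -1.7]
gripper_width: 0.0452
```

```bash
python3 -c "
from h import *
info();print(np.abs(read_state()['joint_velocities']).max());print(sign_off())"
```

```text
t 17.83 tcp [0.7483 0.0739 0.4173] F [-1.1 -0.3 -1.7] w 0.0452 q [ -12.   30.    4.   74.   -2.   77. -106.]
R [[-0.006, -0.132, -0.991], [-0.001, -0.991, 0.132], [-1.0, 0.002, 0.006]]
0.25775797196362293
the job is handed in; nothing more can be done
None
```

The carton's thickness was checked, and the carton was drawn out of the tray. I handed the job in at 17.8 s with the carton held still, higher than the gauge's knob.

- **Gauge:** I pressed the knob until its foot met the carton at a reading of about 0.036 m, which makes the carton about 28 mm thick. I held it there at about 9 N for around a second, then let it spring back. A picture afterwards showed the knob back up and the carton unmoved.
- **Drawing out:** I gripped the carton near its front end at 20 N and lifted it. The tool can only point down, so the carton turned in the pads, guided lightly by the underside of the hood, to roughly 30° front end up. I then drew it forward over the front wall and raised it, with the grip at 40 N.
- **Last checks:** The force showed only the carton's weight (about 1.6 N) and the finger opening was 45 mm. By geometry, the carton's lowest point was about 0.30 m, against 0.162 m for the knob's top. In the last picture, the other objects in view seemed to be where they were.

**Not as clean:** at first contact with the carton, the press on the knob read 29.5 N for a moment before I eased it. That was harder than "gently" intends, though under the 40 N limit. The carton's tilt and height come from the pictures and the tool's position, not a direct measurement.

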